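# Move the tube rack from the clamp stand to the shaker and latch it in

### The arm

A 6-joint arm with a two-finger parallel gripper is mounted at the origin on a cart in front of the work surface, level with it; the furniture and walls round the work are solid. World frame = base frame: x ahead of the robot, y to its left, z up, the work surface at z = 0. Lengths are in m, angles in rad, forces in N, time in s.
With the tool pointing down it reaches from about 0.35 to 0.975 m from the base axis. Payload 4.9 kg.
Tool frame: the origin (TCP) lies at the very end of the fingers, on their centre line; the grasp point (between the pads) lies 19 mm behind it; z points along the fingers, y is the line along which they close (so a half turn about z gives the same grasp; the last joint's range is limited). The gripper opens to 85 mm and grips with 20 to 120 N. Pads are 22 mm wide; open, the fingers measure 114 mm over their backs; the gripper's body (76 mm by 85 mm) begins 54 mm behind the grasp point. The pads swing forward as they close: fully open they stand 13 mm farther back than shut.
Start: joints at [-1.445, 0.053, 1.613, -0, 1.476, -0.119], TCP at [0.151, -0.606, 0.231] pointing down, gripper open.
Joint ranges: [-3.01, 3.01], [-1.01, 2.22], [0.06, 2.58], [-1.02, 4.17], [0.09, 2.62], [-3.14, 3.14]. Speed limits (rad/s): [2.57, 2.57, 3.14, 3.14, 3.14, 3.14].

### API

Orientations are given as a unit quaternion [w, x, y, z].
In Python, from plant import state, optics, ticket, nets gives the robot as it stands. The module is installed in compiled form; this text tells all that it offers.
- The arm moves only by the shell command python3 -m inch 'ROWS' [OPENING]. ROWS is JSON, a list of rows, each an object of numbers: "dx", "dy", "dz": the shift along the tool's x, y, z as a fraction of full scale; "rx", "ry", "rz": the turn, a rotation vector about the tool's x, y, z as a fraction of full scale. In form: [{"dx": .., "dy": .., "dz": .., "rx": .., "ry": .., "rz": ..}, ...]. A call has 1 to 5 rows; each row is the pose to reach, as a shift and turn from the pose commanded when the call began, along the tool's axes at that moment; what a row does not reach only later rows make up. Full scale, the value 1, is 0.8 m for a shift and 1.5 rad for a turn. A row lasts 1/10 s, in which the tool goes at most 50 mm and 8.59 degrees, less where a joint would pass 70% of its speed; a pose out of reach is approached as far as the arm can. A call with a number of a shift or a turn outside -1 to 1 is refused whole. A call with a gripper value outside its range is refused whole. OPENING is the opening, from -1 (shut) to 1 (fully open), set as the call begins (- or left out, the last holds). The fingers move at their own pace and stop on an object; the grip force is fixed at half the most. Time passes only in rows, so rows that repeat a pose let the fingers close. It gives the time, the measured TCP pose, the force, the opening and the grip force at its end, in the units of the state.
- state(): the state, without advancing time (a new reading comes with each control period).
- optics.grab_frame(name): name is "side" or "top"; returns the picture (480x640x3 uint8, red, green, blue); there is no depth.
- optics.camera_info(name): a dict with "fx", "fy", "cx", "cy" (pixels), "R" (3x3) and "t" (3): a world point X has camera coordinates R X + t. Camera axes: x right, y down, z forward; pixel columns grow to the right and rows downward; lengths in m; the calibration is good to about 2 mm. A picture is of the moment at which its call begins. camera_info takes no time and is no camera call.
- ticket.job_done(): hands the job in; it is judged then, once.
Trained networks look in the newest picture that a camera, given by its name, has taken for a name from the list of things; names that differ only in an ending like _2 or _b are one class to them, and where a whole thing is asked for, a point or a joint stands for the part that bears it (a point fixed in the world has none). Each returns a list of dicts, best first, with "confidence" (0 to 1); they miss things now and then, are a little off and sometimes report something else, mostly with a low value. They report only what shows in the picture. A call takes as long as a camera call.
- nets.boxes_of(camera, name): "bbox" ([centre column, centre row, width, height] in pixels, round what is visible of it).
- nets.outline_of(camera, name): "pixels" (480x640 bool, what is visible of it) and "bbox" ([centre column, centre row, width, height] in pixels, round what is visible of it).
The state is a dict: "time": time; "joint_pos": joint angles; "joint_vel": joint speeds; "joint_efforts": joint torques, N m; "tool_pos": TCP position; "tool_rot": TCP orientation; "contact_force": force on the tool from outside, world axes, zero at the start; "ft_torque": the same for the moment, N m; "gripper_width": opening from 0.0 (shut) to 1.0 (fully open); "grasp_force": force on a finger pad.
Only numpy, scipy, OpenCV 4.12 (cv2) and the standard library are available. Lean on these libraries where they do the work, as an engineer would, in place of code of your own. Each camera call takes 0.05 s, during which the arm holds its last target. There are 200 camera calls.

### The job

Flip the hold-down clamp on the stand up past upright so that it stays open, take out the tube rack it held and set it upright into the empty seat of the small shaker, flat between the corner stops. Then swing the shaker's retaining bar over the rack and push it fully home into its forked catch. Leave the clamp open and do not disturb the bottle, the beaker and the tape roll nearby.

Things in the scene. Friction and masses are not known exactly. Their poses are not given: they have to be found in the camera images.
- rack_center (a point): Centre of the loose blue tube rack (block with 18 holes), 62 x 124 x 36 mm (x, y, z of its frame), about 0.19 kg, half-way up. Grasp it across its 62 mm width. It starts in the stand's seat with the clamp over it.
- stand_seat (a point): Centre of the seat floor of the fixed clamp stand (bare aluminium plate, 96 x 205 mm, on four feet); floor 14 mm above the worktop; z up, y along the rack's length, towards the clamp's post. Four L-shaped steel corner stops, 18 mm high with flared tops, surround a pocket of 70 x 133 mm; the middle 90 mm of both long sides is open for fingers.
- clamp_hinge (a point): Pivot of the clamp arm, on the stand's post, 88 mm from the seat centre along the seat's y and 80 mm above the worktop. The pivot's axis is the seat's x.
- clamp_grip (a point): Centre of the black grip at the free end of the clamp arm, 75 mm from the pivot; grip 14 mm wide (along the pivot axis), 32 mm long, 16 mm high. Closed, it is over the rack, its underside 22 mm above the rack's top. The free end may be pinched across the 14 mm and led round the arc.
- clamp_arm (a joint): Clamp arm angle: 0 = closed, arm level, over the rack (the grip lies in the seat's -y direction from the pivot, pad 1 mm over the rack); grows as it lifts; 1.57 = upright; 2.0 = fully open at its stop, leaning away from the rack. It swings easily and falls by its weight to whichever side of upright it is left.
- shaker_seat (a point): Centre of the seat floor of the fixed shaker (low white box, 100 x 212 mm, aluminium top plate); floor 30 mm above the worktop; z up, y along the rack's length, towards the retaining bar's hinge. Pocket 70 x 133 mm between four L-shaped corner stops, 18 mm high with flared tops, long sides open in the middle 90 mm. Either way round is right for the rack.
- latch_hinge (a point): Pivot of the retaining bar on the shaker, 85 mm from the seat centre along the seat's y and 75 mm above the worktop; its axis is the seat's x. The forked catch stands 85 mm from the seat centre at the opposite (-y) end; its prongs reach 83 mm above the worktop.
- latch_grip (a point): Centre of the black grip at the free end of the steel retaining bar (bar 10 x 10 mm in section), 197 mm from the pivot; grip 14 mm wide (along the pivot axis), 34 mm long, 16 mm high. With the bar closed the grip is 112 mm from the seat centre in -y, beyond the catch, 75 mm above the worktop. It may be pinched across the 14 mm and led round the arc.
- latch_bar (a joint): Retaining bar angle: 0 = closed, bar level and down in the fork; grows as it opens; starts standing open at about 1.7 to 1.88, leaning away from the seat; its end then stands up to 280 mm above the worktop, so carry things over it or round it. Its hinge is stiff (about 0.18 N m): it stays where it is left and must be pushed down all the way. Closed, its underside is 4 mm above a seated rack.
- amber_bottle: Bystander: small amber bottle with black cap, 48 mm in diameter, 98 mm high, origin at its underside.
- beaker: Bystander: clear beaker, 50 mm in diameter, 66 mm high, origin at its underside.
- tape: Bystander: roll of tape lying flat, 100 mm in diameter, 25 mm high, origin at its underside.

How it is judged:
By the outcome, as a careful person would: the job done as asked, in the order asked, and still so for the second after the job is handed in, with the robot touching nothing.
It also fails if it takes over 72 s, if anything falls off the work surface, if the arm or the gripper's body presses on something with over 40 N, if the wrist force passes 120 N, or if a joint passes its speed limit or range.

## Working session

There is one attempt and no reset: what is moved stays moved. The work goes in short steps, Python scripts to look and compute and a shell command to move; the robot and the scene stay as the last step left them, time stands still between calls to the robot, and variables do not carry over. Pictures are saved under pics/ and viewed, at most 10 in all, crops included, and the job is handed in when it is done.

```bash
mkdir -p pics
python3 - <<'E'
from plant import state, optics, nets
import cv2,numpy as np
for c in("side","top"):
    im=optics.grab_frame(c); cv2.imwrite(f"pics/{c}0.png",im[...,::-1])
    i=optics.camera_info(c); print(c,{k:np.round(v,4).tolist() for k,v in i.items()})
    for n in("rack_center","clamp_grip","latch_grip","stand_seat","shaker_seat","clamp_hinge","latch_hinge","amber_bottle","beaker","tape"):
        r=nets.boxes_of(c,n); print(n,[(np.round(d["bbox"]).tolist(),round(d["confidence"],2)) for d in r[:2]])
s=state();print(s["time"],s["tool_pos"],s["tool_rot"],s["gripper_width"])
E
```

```text
side {'fx': 536.6501, 'fy': 536.6501, 'cx': 322.9874, 'cy': 231.9942, 'R': [[-0.9984, 0.0518, -0.0227], [0.0444, 0.4688, -0.8822], [-0.0351, -0.8818, -0.4704]], 't': [0.5369, 0.0344, 1.5034]}
rack_center [([350.0, 227.0, 21.0, 31.0], 0.87)]
clamp_grip [([350.0, 220.0, 6.0, 22.0], 0.38)]
latch_grip [([363.0, 265.0, 12.0, 83.0], 0.7), ([347.0, 181.0, 11.0, 32.0], 0.62)]
stand_seat [([352.0, 232.0, 34.0, 42.0], 0.89), ([365.0, 276.0, 56.0, 111.0], 0.25)]
shaker_seat [([362.0, 278.0, 53.0, 106.0], 0.7)]
clamp_hinge [([349.0, 234.0, 39.0, 44.0], 0.56)]
latch_hinge [([364.0, 277.0, 54.0, 111.0], 0.75), ([351.0, 226.0, 23.0, 31.0], 0.73)]
amber_bottle [([346.0, 180.0, 10.0, 29.0], 0.62)]
beaker [([282.0, 354.0, 27.0, 41.0], 0.78), ([281.0, 326.0, 44.0, 35.0], 0.66)]
tape [([284.0, 327.0, 47.0, 36.0], 0.95)]
top {'fx': 577.4568, 'fy': 577.4568, 'cx': 314.7098, 'cy': 240.6353, 'R': [[-0.0072, -1.0, 0.0029], [-0.996, 0.0069, -0.0891], [0.0891, -0.0035, -0.996]], 't': [0.0153, 0.554, 1.4208]}
rack_center [([354.0, 281.0, 53.0, 33.0], 0.71)]
clamp_grip [([337.0, 280.0, 40.0, 6.0], 0.56)]
latch_grip [([155.0, 272.0, 57.0, 14.0], 0.66)]
stand_seat [([347.0, 282.0, 85.0, 50.0], 0.77), ([486.0, 286.0, 26.0, 19.0], 0.38)]
shaker_seat [([189.0, 278.0, 130.0, 51.0], 0.9)]
clamp_hinge [([349.0, 281.0, 85.0, 47.0], 0.82)]
latch_hinge [([195.0, 281.0, 134.0, 46.0], 0.78), ([139.0, 205.0, 26.0, 22.0], 0.29)]
amber_bottle [([485.0, 286.0, 27.0, 19.0], 0.6), ([154.0, 271.0, 56.0, 13.0], 0.25)]
beaker []
tape [([178.0, 208.0, 34.0, 37.0], 0.9), ([337.0, 279.0, 36.0, 7.0], 0.69)]
1.1 [ 0.15146108 -0.60633252  0.23129944] [-8.42635869e-06  9.92515409e-01  1.22119457e-01 -2.82406891e-05] 1.0001759299613737
```

View pics/top0.png

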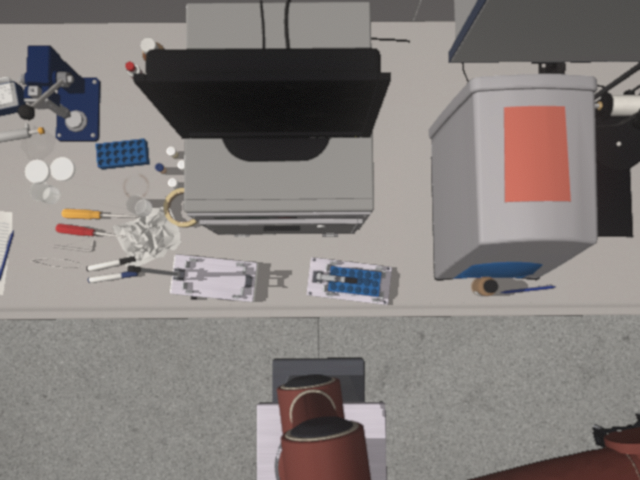

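View pics/side0.png

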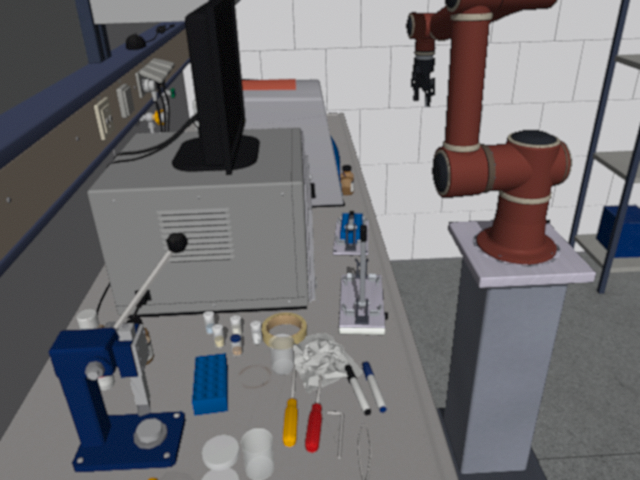

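The top view shows the stand at about (349,281), its clamp over the rack, and the shaker at about (213,278) with its bar leaning left. The bottle is at (486,286) and the tape at (180,207). I'll zoom in on the two stations.

```bash
python3 - <<'E'
import cv2,numpy as np
a=cv2.imread("pics/top0.png")[245:315,120:400]; a=cv2.resize(a,(784,196),interpolation=cv2.INTER_CUBIC)
b=cv2.imread("pics/side0.png")[200:340,300:420]; b=cv2.resize(b,(342,399),interpolation=cv2.INTER_CUBIC)
o=np.zeros((600,784,3),np.uint8); o[:196]=a; o[200:599,:342]=b
cv2.imwrite("pics/crop1.png",o)
E
cat > h.py <<'E'
import numpy as np
from plant import optics
def ray(c,u,v):
    i=optics.camera_info(c); R=np.array(i["R"]);t=np.array(i["t"])
    return -R.T@t, R.T@np.array([(u-i["cx"])/i["fx"],(v-i["cy"])/i["fy"],1])
def atz(c,u,v,z):
    o,d=ray(c,u,v); return o+d*(z-o[2])/d[2]
def proj(c,X):
    i=optics.camera_info(c); p=np.array(i["R"])@np.array(X)+np.array(i["t"])
    return np.array([i["fx"]*p[0]/p[2]+i["cx"],i["fy"]*p[1]/p[2]+i["cy"]])
E
```

```text
(no output)
```

View pics/crop1.png

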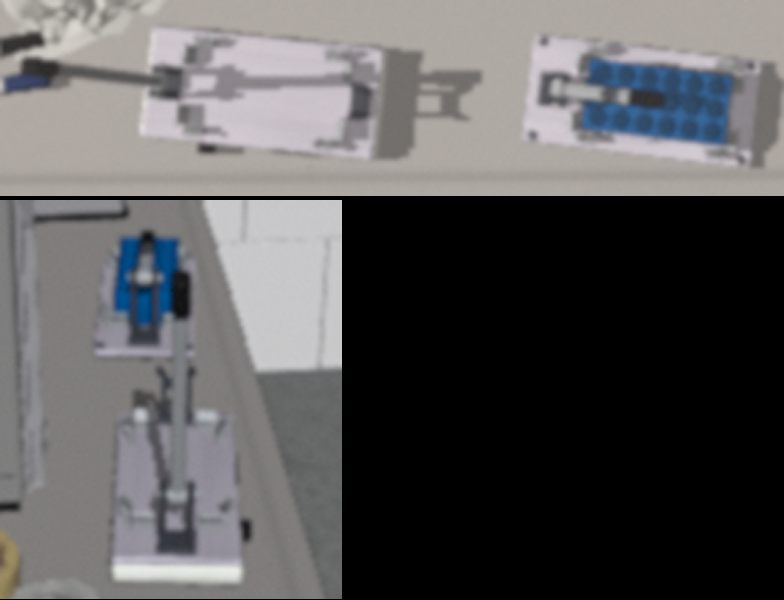

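```bash
cat > fit.py <<'E'
from h import *
import cv2
def q(p): return np.array([p[0]/2.8+120-.32,p[1]/2.8+245-.32])
def fit(pix,z,L,W):
    P=np.array([atz("top",*q(p),z)[:2] for p in pix])
    M=np.array([[W/2,L/2],[W/2,-L/2],[-W/2,-L/2],[-W/2,L/2]])
    c=P.mean(0);A=(M.T@(P-c)); th=np.arctan2(A[0,1]-A[1,0],A[0,0]+A[1,1])
    R=np.array([[np.cos(th),-np.sin(th)],[np.sin(th),np.cos(th)]])
    print(c.round(4),round(th,4),((P-c)-M@R.T).round(4).tolist()); return c,th
if __name__=="__main__":
    s=fit([(535,35),(757,62),(747,165),(524,138)],.014,.205,.096)
    k=fit([(155,27),(383,46),(375,158),(140,134)],.030,.212,.1)
    r=fit([(590,57),(733,73),(726,144),(583,129)],.050,.124,.062)
    def w(ct,x,y,z):
        c,t=ct; return [c[0]+x*np.cos(t)-y*np.sin(t),c[1]+x*np.sin(t)+y*np.cos(t),z]
    for n,ct,p in [("chinge",s,(0,.088,.08)),("cgrip",s,(0,.013,.08)),("lhinge",k,(0,.085,.075)),("catch",k,(0,-.085,.083)),
      ("lgrip1.7",k,(0,.085-.197*np.cos(1.7),.075+.197*np.sin(1.7))),("lgrip1.88",k,(0,.085-.197*np.cos(1.88),.075+.197*np.sin(1.88)))]:
        X=w(ct,*p); a=proj("top",X);b=proj("side",X); print(n,np.round(X,3),a.round(1),((a+.32-[120,245])*2.8).round(),b.round(1),((b-[300,200])*2.85).round()+[0,200])
    for u,v in[(290,235),(190,235),(370,235)]: print(atz("top",u,v,.0).round(3))
    print("bottle",atz("top",486,286,.09),"tape",atz("top",180,207,.02))
    for Y in(0.3,0,): print("edge",atz("top",400 ,309,0))
E
python3 fit.py
```

```text
[ 0.4545 -0.0726] -0.1253 [[-0.0016, -0.0014], [-0.0017, 0.0029], [0.0017, 0.0016], [0.0016, -0.003]]
[0.4643 0.2625] -0.0989 [[-0.0027, -0.004], [-0.0001, 0.0045], [0.0006, 0.0015], [0.0022, -0.002]]
[ 0.453  -0.0855] -0.1141 [[0.0007, 0.0009], [-0.0001, -0.0008], [-0.0002, -0.0007], [-0.0004, 0.0006]]
chinge [0.466 0.015 0.08 ] [313.7 275.4] [543.  86.] [349.6 228.8] [141. 282.]
cgrip [ 0.456 -0.06   0.08 ] [344.8 279.1] [630.  96.] [350.4 216.3] [144. 247.]
lhinge [0.473 0.347 0.075] [175.3 273.5] [156.  81.] [361.1 303.2] [174. 494.]
catch [0.456 0.178 0.083] [245.3 279.9] [352.  99.] [360. 259.] [171. 368.]
lgrip1.7 [0.475 0.372 0.27 ] [140.6 269.3] [58. 69.] [362.4 227.6] [178. 279.]
lgrip1.88 [0.479 0.407 0.263] [125.1 267.9] [15. 65.] [362.6 239.8] [178. 314.]
[0.571 0.074 0.   ]
[0.573 0.329 0.   ]
[ 0.57 -0.13  0.  ]
bottle [ 0.43724919 -0.39438313  0.09      ] tape [0.64203936 0.35067588 0.02      ]
edge [ 0.38179277 -0.20238815  0.        ]
edge [ 0.38179277 -0.20238815  0.        ]
```

```bash
cat > ov.py <<'E'
from h import *
import cv2
T=cv2.imread("pics/top0.png");S=cv2.imread("pics/side0.png")
f=5.5
a=cv2.resize(T[250:300,165:275],None,fx=f,fy=f,interpolation=cv2.INTER_CUBIC)
b=cv2.resize(S[240:350,333:388],None,fx=f,fy=f,interpolation=cv2.INTER_CUBIC)
c=np.array([.4643,.2625]);th=-.0989
def w(x,y,z): return [c[0]+x*np.cos(th)-y*np.sin(th),c[1]+x*np.sin(th)+y*np.cos(th),z]
def dr(p,z,col,o):
    for im,n,(u0,v0) in((a,"top",(165,250)),(b,"side",(333,240))):
        pts=[((proj(n,w(x,y+o,z))-[u0,v0]+.5)*f).round().astype(int) for x,y in p]
        cv2.polylines(im,[np.array(pts)],True,col,1)
rect=lambda W,L:[(W/2,L/2),(W/2,-L/2),(-W/2,-L/2),(-W/2,L/2)]
dr(rect(.1,.212),.030,(0,255,0),0)
dr(rect(.07,.133),.048,(0,0,255),-.008)
dr([(0,.085),(0,-.085)],.075,(255,0,0),-.008)
b=cv2.rotate(b,cv2.ROTATE_90_CLOCKWISE)
cv2.imwrite("pics/ov1.png",np.vstack([a,b]))
E
python3 ov.py
```

```text
(no output)
```

View pics/ov1.png

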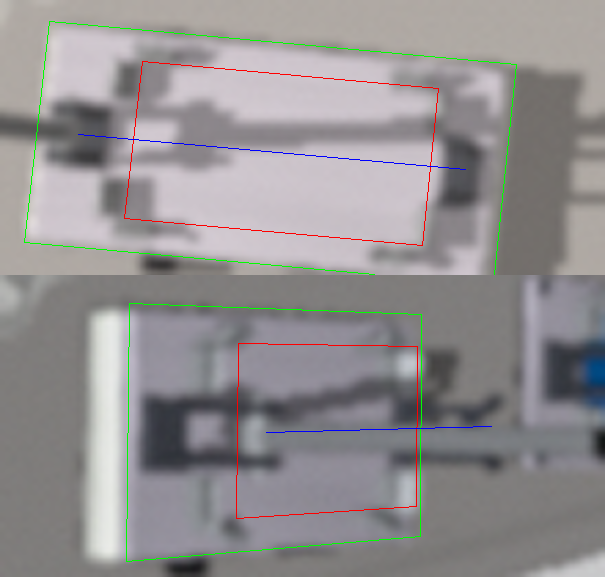

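The overlay agrees with the hinge, fork and plate when the seat centre lies about 8 mm from the plate centre towards the catch. Next I'll refine the poses by matching edges.

```bash
cat > ref.py <<'E'
from h import *
import cv2
from scipy.optimize import minimize
from scipy.ndimage import map_coordinates
I={c:cv2.imread(f"pics/{c}0.png").astype(float) for c in("top","side")}
def run(c0,z,L,W,f,cams,sides):
    def cost(p):
        cx,cy,th=p; C,S=np.cos(th),np.sin(th); tot=0
        for n in cams:
            for sd in sides[n]:
                s=np.linspace(-.45,.45,60)
                if sd in"LR": e=[(np.array([0*s+(W/2+o)*(1 if sd=="L" else -1),s*L])) for o in(-.004,.004)]
                else: e=[(np.array([s*W,0*s+(L/2+o)*(1 if sd=="F" else -1)])) for o in(-.004,.004)]
                v=[]
                for E in e:
                    X=np.array([cx+E[0]*C-E[1]*S,cy+E[0]*S+E[1]*C,0*s+z])
                    uv=np.array([proj(n,x) for x in X.T])
                    v.append(map_coordinates(f(I[n]),[uv[:,1],uv[:,0]],order=1))
                tot-=np.mean(v[0]-v[1])
        return tot
    best=None
    for d in np.random.default_rng(0).normal(size=(6,3))*[.003,.003,.02]:
        r=minimize(cost,np.array(c0)+d,method="Nelder-Mead",options=dict(initial_simplex=np.array(c0)+d+np.vstack([np.zeros(3),np.diag([.004,.004,.03])]),maxiter=120))
        if best is None or r.fun<best.fun: best=r
    print(best.x.round(4),round(best.fun,1))
g=lambda i:i.mean(2)
b=lambda i:i[...,0]-i[...,2]
for cams in(["top"],["side"],["top","side"]):
    print(cams)
    run([.4643,.2625,-.1],.03,.212,.1,g,cams,{"top":"LRFB","side":"LRB"})
    run([.4545,-.0726,-.12],.014,.205,.096,g,cams,{"top":"LRFB","side":"LRF"})
    run([.453,-.0855,-.114],.050,.124,.062,b,cams,{"top":"LRFB","side":"LRF"})
E
python3 ref.py
```

```text
['top']Traceback (most recent call last):
  File "ref.py", line 30, in <module>
    run([.4643,.2625,-.1],.03,.212,.1,g,cams,{"top":"LRFB","side":"LRB"})
    ~~~^^^^^^^^^^^^^^^^^^^^^^^^^^^^^^^^^^^^^^^^^^^^^^^^^^^^^^^^^^^^^^^^^^
  File "ref.py", line 23, in run
    r=minimize(cost,np.array(c0)+d,method="Nelder-Mead",options=dict(initial_simplex=np.array(c0)+d+np.vstack([np.zeros(3),np.diag([.004,.004,.03])]),maxiter=120))
    res = _minimize_neldermead(fun, x0, args, callback, bounds=bounds,
                               **options)
    fxr = func(xr)
    fx = function(np.copy(x), *(wrapper_args + args))
  File "ref.py", line 17, in cost
    uv=np.array([proj(n,x) for x in X.T])
                 ~~~~^^^^^
  File "h.py", line 9, in proj
    i=optics.camera_info(c); p=np.array(i["R"])@np.array(X)+np.array(i["t"])
ValueError: time passes only in moves, steps and waits
```

```bash
sed -i 's/^from plant import optics/from plant import optics\nimport functools\nci=functools.cache(lambda c: optics.camera_info(c))/; s/i=optics.camera_info(c)/i=ci(c)/' h.py; time python3 ref.py
```

```text
['top']
[ 0.4633  0.2642 -0.1023] -123.7
[ 0.4528 -0.0729 -0.1296] -98.1
[ 0.452  -0.0846 -0.129 ] -263.2
['side']
[ 0.4617  0.2634 -0.1139] -60.0
[ 0.4769 -0.0671 -0.0901] -62.4
[ 0.4544 -0.0672 -0.2131] -147.6
['top', 'side']
[ 0.4626  0.2641 -0.1077] -180.8
[ 0.4509 -0.0717 -0.1214] -103.9
[ 0.4515 -0.0845 -0.1346] -384.9
real	3m9.718s
user	3m9.885s
sys	0m0.073s
```

```bash
cat > go.py <<'E'
import sys,numpy as np
from plant import state
from scipy.spatial.transform import Rotation as Ro
def rot(s): w,x,y,z=s["tool_rot"]; return Ro.from_quat([x,y,z,w])
def plan(P,yaw,tilt=0):
    """yaw: world heading of tool y (deg); tilt (deg) about tool y."""
    s=state();R=rot(s);a=np.radians(yaw);y=np.array([np.cos(a),np.sin(a),0]);z=np.array([0,0,-1.])
    T=Ro.from_matrix(np.array([np.cross(y,z),y,z]).T)*Ro.from_rotvec([0,np.radians(tilt),0])
    d=R.inv().apply(np.array(P)-s["tool_pos"])/.8; r=(R.inv()*T).as_rotvec()/1.5
    print("d",d.round(4),"r",r.round(4),"t",round(s["time"],2))
SEAT=dict(stand=(.451,-.0842,-.127),shaker=(.4618,.255,-.106))
def w(n,x,y,z):
    cx,cy,t=SEAT[n]; return [cx+x*np.cos(t)-y*np.sin(t),cy+x*np.sin(t)+y*np.cos(t),z]
E
python3 -c "
from go import *
plan(w('stand',0,.013,.16),-7.3)"
```

```text
d [ 0.5274 -0.5576  0.0891] r [-0.     0.    -0.799] t 1.1
```

```bash
R='x'; python3 -m inch '[{"dx":0.527,"dy":-0.558,"rz":-0.8},{"dx":0.527,"dy":-0.558,"rz":-0.8},{"dx":0.527,"dy":-0.558,"rz":-0.8},{"dx":0.527,"dy":-0.558,"rz":-0.8},{"dx":0.527,"dy":-0.558,"rz":-0.8}]' -0.3; python3 -c "
from go import *
plan(w('stand',0,.013,.16),-7.3)"
```

```text
d [ 0.5274 -0.5576  0.0891] r [-0.     0.    -0.799] t 1.1validation failed for argument at $[0]...
```

```bash
python3 -m inch '[{"dx":0.527,"dy":-0.558,"dz":0,"rx":0,"ry":0,"rz":-0.8},{"dx":0.527,"dy":-0.558,"dz":0,"rx":0,"ry":0,"rz":-0.8},{"dx":0.527,"dy":-0.558,"dz":0,"rx":0,"ry":0,"rz":-0.8},{"dx":0.527,"dy":-0.558,"dz":0,"rx":0,"ry":0,"rz":-0.8},{"dx":0.527,"dy":-0.558,"dz":0,"rx":0,"ry":0,"rz":-0.8}]' -0.3; python3 -c "
from go import *
plan(w('stand',0,.013,.16),-7.3)"
```

```text
time: 1.6
tool_pos: [0.2745, -0.3867, 0.2314]
tool_rot: [0.0, 0.878, 0.48, 0.0]
contact_force: [0.5, -0.7, -0.0]
gripper_width: 0.349
grasp_force: 0.0
d [ 0.4521 -0.0257  0.0892] r [ 5.000e-04  2.000e-04 -2.955e-01] t 1.6
```

```bash
python3 -m inch '[{"dx":0.452,"dy":-0.026,"dz":0,"rx":0,"ry":0,"rz":-0.296},{"dx":0.452,"dy":-0.026,"dz":0,"rx":0,"ry":0,"rz":-0.296},{"dx":0.452,"dy":-0.026,"dz":0,"rx":0,"ry":0,"rz":-0.296},{"dx":0.452,"dy":-0.026,"dz":0.03,"rx":0,"ry":0,"rz":-0.296},{"dx":0.452,"dy":-0.026,"dz":0.06,"rx":0,"ry":0,"rz":-0.296}]'; python3 -c "
from go import *
plan(w('stand',0,.013,.16),-7.3)"
```

```text
time: 2.1
tool_pos: [0.3983, -0.1715, 0.2146]
tool_rot: [0.002, 0.752, 0.659, 0.001]
contact_force: [0.1, -0.6, 0.7]
gripper_width: 0.347
grasp_force: 0.0
d [0.1332 0.0506 0.0682] r [ 0.0026  0.0012 -0.0031] t 2.1
```

```bash
python3 -m inch '[{"dx":0.133,"dy":0.051,"dz":0.068,"rx":0.003,"ry":0.001,"rz":-0.003},{"dx":0.133,"dy":0.051,"dz":0.068,"rx":0.003,"ry":0.001,"rz":-0.003},{"dx":0.133,"dy":0.051,"dz":0.068,"rx":0.003,"ry":0.001,"rz":-0.003},{"dx":0.133,"dy":0.051,"dz":0.068,"rx":0.003,"ry":0.001,"rz":-0.003}]'
python3 - <<'E'
from go import *
from h import *
from plant import optics
import cv2
plan(w('stand',0,.013,.061),-7.3)
a=optics.grab_frame("top")[...,::-1].copy();b=optics.grab_frame("side")[...,::-1].copy()
P=w('stand',0,.013,.08)
print(proj("top",P),proj("side",P))
f=8
A=cv2.resize(a[245:305,300:400],None,fx=5,fy=5,interpolation=cv2.INTER_CUBIC)
B=cv2.resize(b[185:261,325:385],None,fx=5,fy=5,interpolation=cv2.INTER_CUBIC)
o=np.zeros((400,800,3),np.uint8);o[:300,:500]=A;o[:380,500:800]=B;cv2.imwrite("pics/g1.png",o)
E
```

```text
time: 2.5
tool_pos: [0.4508, -0.0701, 0.1565]
tool_rot: [-0.004, 0.749, 0.662, -0.002]
contact_force: [-0.6, -0.0, 0.4]
gripper_width: 0.35
grasp_force: 0.0
d [-0.0016  0.0035  0.1193] r [-0.0057 -0.0019  0.0031] t 2.5
[349.6602744  280.55696172] [351.1888001 214.4515206]
```

View pics/g1.png

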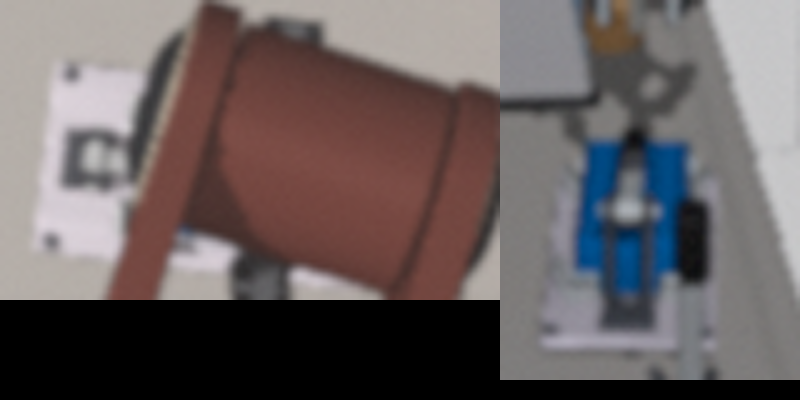

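The grip at crop (635,135) sits midway between the fingertips at (605,10) and (675,10), so I'll descend and pinch it.

```bash
python3 -m inch '[{"dx":-0.002,"dy":0.003,"dz":0.06,"rx":-0.006,"ry":-0.002,"rz":0.003},{"dx":-0.002,"dy":0.003,"dz":0.1,"rx":-0.006,"ry":-0.002,"rz":0.003},{"dx":-0.002,"dy":0.003,"dz":0.117,"rx":-0.006,"ry":-0.002,"rz":0.003},{"dx":-0.002,"dy":0.003,"dz":0.117,"rx":-0.006,"ry":-0.002,"rz":0.003},{"dx":-0.002,"dy":0.003,"dz":0.117,"rx":-0.006,"ry":-0.002,"rz":0.003}]' && python3 -m inch '[{"dx":0,"dy":0,"dz":0,"rx":0,"ry":0,"rz":0},{"dx":0,"dy":0,"dz":0,"rx":0,"ry":0,"rz":0},{"dx":0,"dy":0,"dz":0,"rx":0,"ry":0,"rz":0},{"dx":0,"dy":0,"dz":0,"rx":0,"ry":0,"rz":0}]' -1
python3 - <<'E'
from go import *
s=state();print(rot(s).as_matrix().round(3).tolist())
p0=s["tool_pos"];R=rot(s)
t=SEAT['stand'][2]
for f in np.arange(.2,1.9,.2):
    d=.075*np.array([-(1-np.cos(f))*np.sin(t),(1-np.cos(f))*np.cos(t),np.sin(f)])
    print(round(f,1),(R.inv().apply(d)/.8).round(4))
E
```

```text
time: 3.1
tool_pos: [0.4542, -0.0756, 0.0668]
tool_rot: [0.003, 0.753, 0.658, 0.002]
contact_force: [0.5, -0.7, 0.8]
gripper_width: 0.348
grasp_force: 0.0
time: 3.5
tool_pos: [0.4537, -0.0754, 0.0676]
tool_rot: [0.003, 0.752, 0.659, 0.001]
contact_force: [-5.4, -0.9, 6.4]
gripper_width: 0.148
grasp_force: 60.2
[[0.131, 0.991, 0.005], [0.991, -0.131, -0.004], [-0.003, 0.005, -1.0]]
0.2 [ 0.0018  0.0001 -0.0186]
0.4 [ 0.0073  0.0002 -0.0365]
0.6 [ 0.0162  0.0002 -0.053 ]
0.8 [ 0.0282  0.0002 -0.0673]
1.0 [ 0.0428  0.0002 -0.079 ]
1.2 [ 0.0595  0.0002 -0.0876]
1.4 [ 0.0775  0.0001 -0.0926]
1.6 [ 0.0962  0.0001 -0.094 ]
1.8 [ 0.1148 -0.     -0.0917]
```

```bash
python3 -m inch '[{"dx":0.002,"dy":0,"dz":-0.0186,"rx":0,"ry":0,"rz":0},{"dx":0.0073,"dy":0,"dz":-0.0365,"rx":0,"ry":0,"rz":0},{"dx":0.0162,"dy":0,"dz":-0.053,"rx":0,"ry":0,"rz":0},{"dx":0.0282,"dy":0,"dz":-0.0673,"rx":0,"ry":0,"rz":0},{"dx":0.0428,"dy":0,"dz":-0.079,"rx":0,"ry":0,"rz":0}]'; python3 -m inch '[{"dx":0.0,"dy":0,"dz":0,"rx":0,"ry":0,"rz":0},{"dx":0.0,"dy":0,"dz":0,"rx":0,"ry":0,"rz":0}]'
```

```text
time: 4.0
tool_pos: [0.4579, -0.0408, 0.129]
tool_rot: [0.004, 0.752, 0.659, 0.001]
contact_force: [6.5, -1.4, -12.4]
gripper_width: 0.146
grasp_force: 58.5
time: 4.2
tool_pos: [0.458, -0.0402, 0.1293]
tool_rot: [0.003, 0.752, 0.659, 0.002]
contact_force: [2.9, 1.0, -3.5]
gripper_width: 0.143
grasp_force: 60.4
```

```bash
python3 -m inch '[{"dx":0.0167,"dy":0,"dz":-0.0086,"rx":0,"ry":0,"rz":0},{"dx":0.0347,"dy":0,"dz":-0.0136,"rx":0,"ry":0,"rz":0},{"dx":0.0534,"dy":0,"dz":-0.015,"rx":0,"ry":0,"rz":0},{"dx":0.072,"dy":0,"dz":-0.0127,"rx":0,"ry":0,"rz":0},{"dx":0.0813,"dy":0,"dz":-0.0097,"rx":0,"ry":0,"rz":0}]'; python3 -m inch '[{"dx":0.0813,"dy":0,"dz":-0.0097,"rx":0,"ry":0,"rz":0}]' -  >/dev/null 2>&1 <<<"" & sleep 0; wait; python3 -c "
from plant import state
s=state();print(s['time'],s['tool_pos'],s['contact_force'],s['gripper_width'])"
```

```text
time: 4.7
tool_pos: [0.4664, 0.0226, 0.1391]
tool_rot: [0.004, 0.752, 0.659, -0.001]
contact_force: [-7.6, -5.5, 15.7]
gripper_width: 0.144
grasp_force: 58.4
4.8 [0.4696234  0.06795983 0.13650218] [ 3.13655007 -1.50497626 -2.90862435] 0.043922482950156765
```

I sent one row too many, so the fingers slipped off the grip. I'll check the clamp's state.

```bash
python3 -m inch '[{"dx":0,"dy":0,"dz":-0.06,"rx":0,"ry":0,"rz":0},{"dx":0,"dy":0,"dz":-0.1,"rx":0,"ry":0,"rz":0},{"dx":0,"dy":0,"dz":-0.12,"rx":0,"ry":0,"rz":0},{"dx":0,"dy":0,"dz":-0.12,"rx":0,"ry":0,"rz":0}]' -0.3
python3 - <<'E'
from go import *
from h import *
from plant import optics
import cv2
a=optics.grab_frame("top")[...,::-1].copy();b=optics.grab_frame("side")[...,::-1].copy()
A=cv2.resize(a[245:305,280:400],None,fx=3.5,fy=3.5,interpolation=cv2.INTER_CUBIC)
B=cv2.resize(b[170:260,325:390],None,fx=5.5,fy=5.5,interpolation=cv2.INTER_CUBIC)
o=np.zeros((500,800,3),np.uint8);o[:210,:420]=A;o[:495,430:430+B.shape[1]]=B;cv2.imwrite("pics/g2.png",o)
for f in(0,1.57,2): 
  P=w('stand',0,.088-.075*np.cos(f),.08+.075*np.sin(f)); q=proj("side",P);print(f,q,(q-[325,170])*5.5+[430,0])
E
```

```text
time: 5.2
tool_pos: [0.4736, 0.0732, 0.2415]
tool_rot: [0.004, 0.752, 0.659, 0.003]
contact_force: [-0.9, -0.4, -0.6]
gripper_width: 0.349
grasp_force: 0.0
0 [351.1888001 214.4515206] [574.03840053 244.4833633 ]
1.57 [350.42409691 201.44941288] [569.83253302 172.97177087]
2 [350.05671739 208.9293652 ] [567.81194562 214.1115086 ]
```

View pics/g2.png

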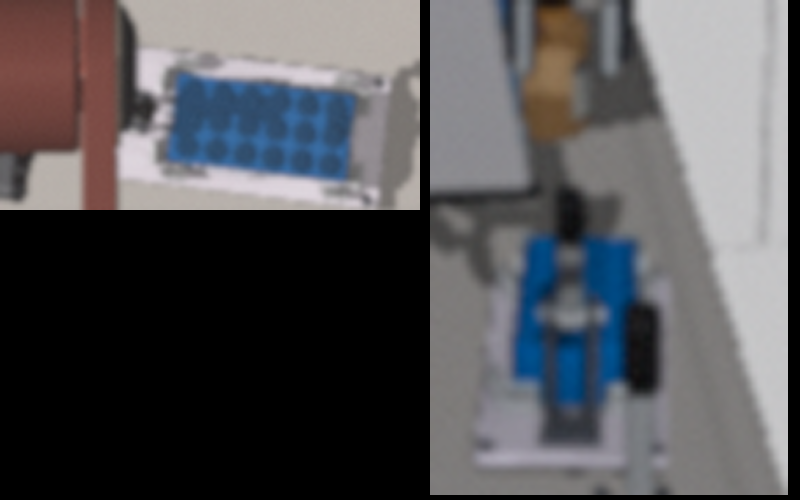

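The clamp is open: its grip at crop (570,213) matches an angle of 2.0. Next I'll refine the rack pose.

```bash
cat > r2.py <<'E'
import re
src=open("ref.py").read().split("for cams in")[0]; exec(src)
I["top"]=optics.grab_frame("top")[...,::-1].astype(float)
run([.4518,-.0846,-.13],.050,.124,.062,b,["top"],{"top":"LRFB"})
E
python3 r2.py; python3 -c "
from go import *
plan([.4515,-.0848,.16],-7.4)"
```

```text
[ 0.452  -0.0846 -0.1284] -287.8
d [-0.1987  0.0017  0.0952] r [ 0.001   0.0012 -0.0024] t 5.35
```

```bash
python3 -m inch '[{"dx":-0.198,"dy":0.001,"dz":0,"rx":0.001,"ry":0.001,"rz":-0.002},{"dx":-0.198,"dy":0.001,"dz":0,"rx":0.001,"ry":0.001,"rz":-0.002},{"dx":-0.198,"dy":0.001,"dz":0,"rx":0.001,"ry":0.001,"rz":-0.002},{"dx":-0.198,"dy":0.001,"dz":0.06,"rx":0.001,"ry":0.001,"rz":-0.002},{"dx":-0.198,"dy":0.001,"dz":0.12,"rx":0.001,"ry":0.001,"rz":-0.002}]' 1; python3 -m inch '[{"dx":0,"dy":0,"dz":0,"rx":0,"ry":0,"rz":0},{"dx":0,"dy":0,"dz":0,"rx":0,"ry":0,"rz":0}]'; python3 -c "
from go import *
plan([.452,-.0846,.018],-7.4)"
```

```text
time: 5.85
tool_pos: [0.452, -0.0862, 0.1405]
tool_rot: [0.002, 0.753, 0.658, 0.001]
contact_force: [0.4, 1.1, -1.1]
gripper_width: 0.999
grasp_force: 0.0
time: 6.05
tool_pos: [0.4509, -0.0835, 0.1402]
tool_rot: [-0.001, 0.751, 0.66, -0.0]
contact_force: [0.7, 0.6, 0.1]
gripper_width: 1.003
grasp_force: 0.0
d [-0.0014  0.0019  0.1528] r [-0.0012 -0.0007 -0.0001] t 6.05
```

```bash
python3 -m inch '[{"dx":0,"dy":0,"dz":0.05,"rx":0,"ry":0,"rz":0},{"dx":0,"dy":0,"dz":0.1,"rx":0,"ry":0,"rz":0},{"dx":0,"dy":0,"dz":0.13,"rx":0,"ry":0,"rz":0},{"dx":0,"dy":0,"dz":0.145,"rx":0,"ry":0,"rz":0},{"dx":0,"dy":0,"dz":0.152,"rx":0,"ry":0,"rz":0}]'; python3 -m inch '[{"dx":0,"dy":0,"dz":0,"rx":0,"ry":0,"rz":0},{"dx":0,"dy":0,"dz":0,"rx":0,"ry":0,"rz":0},{"dx":0,"dy":0,"dz":0,"rx":0,"ry":0,"rz":0},{"dx":0,"dy":0,"dz":0,"rx":0,"ry":0,"rz":0},{"dx":0,"dy":0,"dz":0,"rx":0,"ry":0,"rz":0}]' -1
```

```text
time: 6.55
tool_pos: [0.4541, -0.084, 0.0215]
tool_rot: [0.002, 0.751, 0.66, 0.001]
contact_force: [-1.2, 0.4, 0.1]
gripper_width: 1.0
grasp_force: 0.0
time: 7.05
tool_pos: [0.4547, -0.0846, 0.0228]
tool_rot: [0.003, 0.751, 0.66, 0.002]
contact_force: [0.6, 0.0, 6.2]
gripper_width: 0.713
grasp_force: 68.3
```

```bash
python3 -m inch '[{"dx":0,"dy":0,"dz":-0.015,"rx":0,"ry":0,"rz":0},{"dx":0,"dy":0,"dz":-0.04,"rx":0,"ry":0,"rz":0},{"dx":0,"dy":0,"dz":-0.08,"rx":0,"ry":0,"rz":0},{"dx":0,"dy":0,"dz":-0.13,"rx":0,"ry":0,"rz":0},{"dx":0,"dy":0,"dz":-0.18,"rx":0,"ry":0,"rz":0}]'; python3 -m inch '[{"dx":0,"dy":0,"dz":-0.03,"rx":0,"ry":0,"rz":0},{"dx":0,"dy":0,"dz":-0.06,"rx":0,"ry":0,"rz":0},{"dx":0,"dy":0,"dz":-0.06,"rx":0,"ry":0,"rz":0},{"dx":0,"dy":0,"dz":-0.06,"rx":0,"ry":0,"rz":0}]';python3 -c "
from go import *
plan(w('shaker',0,0,.215),-6.1)"
```

```text
time: 7.55
tool_pos: [0.4513, -0.0835, 0.1656]
tool_rot: [0.001, 0.751, 0.66, 0.001]
contact_force: [0.7, -0.1, -1.6]
gripper_width: 0.711
grasp_force: 67.4
time: 7.95
tool_pos: [0.4519, -0.0838, 0.2122]
tool_rot: [0.001, 0.751, 0.66, 0.001]
contact_force: [-0.5, -0.3, -3.1]
gripper_width: 0.716
grasp_force: 67.6
d [ 0.4215 -0.0422 -0.0037] r [ 0.0022  0.0001 -0.015 ] t 7.95
```

```bash
python3 -m inch '[{"dx":0.03,"dy":-0.003,"dz":-0.004,"rx":0,"ry":0,"rz":-0.005},{"dx":0.08,"dy":-0.008,"dz":-0.004,"rx":0,"ry":0,"rz":-0.015},{"dx":0.14,"dy":-0.014,"dz":-0.004,"rx":0.002,"ry":0,"rz":-0.015},{"dx":0.2,"dy":-0.02,"dz":-0.004,"rx":0.002,"ry":0,"rz":-0.015},{"dx":0.25,"dy":-0.025,"dz":-0.004,"rx":0.002,"ry":0,"rz":-0.015}]'; python3 -m inch '[{"dx":0.05,"dy":-0.005,"dz":0,"rx":0,"ry":0,"rz":0},{"dx":0.1,"dy":-0.01,"dz":0,"rx":0,"ry":0,"rz":0},{"dx":0.14,"dy":-0.014,"dz":0,"rx":0,"ry":0,"rz":0},{"dx":0.165,"dy":-0.017,"dz":0,"rx":0,"ry":0,"rz":0},{"dx":0.165,"dy":-0.017,"dz":0,"rx":0,"ry":0,"rz":0}]'; python3 -m inch '[{"dx":0,"dy":0,"dz":0,"rx":0,"ry":0,"rz":0},{"dx":0,"dy":0,"dz":0,"rx":0,"ry":0,"rz":0}]'; python3 -c "
from go import *
plan(w('shaker',0,0,.105),-6.1)"
```

```text
time: 8.45
tool_pos: [0.4563, 0.1191, 0.2127]
tool_rot: [-0.001, 0.744, 0.669, -0.002]
contact_force: [0.8, 0.0, -2.1]
gripper_width: 0.715
grasp_force: 67.5
time: 8.95
tool_pos: [0.4568, 0.2514, 0.2125]
tool_rot: [-0.001, 0.743, 0.67, -0.002]
contact_force: [-0.4, -0.5, -2.7]
gripper_width: 0.714
grasp_force: 67.5
time: 9.15
tool_pos: [0.458, 0.2488, 0.2141]
tool_rot: [-0.0, 0.744, 0.668, -0.001]
contact_force: [0.9, -0.5, -1.0]
gripper_width: 0.71
grasp_force: 67.5
d [0.0085 0.0041 0.1364] r [-0.0012  0.0009 -0.0006] t 9.15
```

```bash
python3 -m inch '[{"dx":0.006,"dy":0.003,"dz":0.04,"rx":-0.001,"ry":0,"rz":0},{"dx":0.006,"dy":0.003,"dz":0.09,"rx":-0.001,"ry":0,"rz":0},{"dx":0.006,"dy":0.003,"dz":0.12,"rx":-0.001,"ry":0,"rz":0},{"dx":0.006,"dy":0.003,"dz":0.1365,"rx":-0.001,"ry":0,"rz":0},{"dx":0.006,"dy":0.003,"dz":0.1365,"rx":-0.001,"ry":0,"rz":0}]'; python3 -m inch '[{"dx":0,"dy":0,"dz":0,"rx":0,"ry":0,"rz":0},{"dx":0,"dy":0,"dz":0,"rx":0,"ry":0,"rz":0}]'
python3 - <<'E'
from go import *
from h import *
from plant import optics
import cv2
plan(w('shaker',0,0,.046),-6.1)
a=optics.grab_frame("top")[...,::-1].copy();b=optics.grab_frame("side")[...,::-1].copy()
cv2.imwrite("pics/top3.png",a);cv2.imwrite("pics/side3.png",b)
f=5
A=cv2.resize(a[245:305,165:275],None,fx=f,fy=f,interpolation=cv2.INTER_CUBIC)
B=cv2.resize(b[240:350,333:393],None,fx=f,fy=f,interpolation=cv2.INTER_CUBIC)
def dr(p,zz,col):
    for im,n,(u0,v0) in((A,"top",(165,245)),(B,"side",(333,240))):
        pts=[((proj(n,w('shaker',x,y,zz))-[u0,v0]+.5)*f).round().astype(int) for x,y in p]
        cv2.polylines(im,[np.array(pts)],True,col,1)
rect=lambda W,L:[(W/2,L/2),(W/2,-L/2),(-W/2,-L/2),(-W/2,L/2)]
z=state()["tool_pos"][2]-.0075
dr(rect(.062,.124),z+.036,(0,255,0)); dr(rect(.062,.124),z,(0,255,255)); dr(rect(.07,.133),.03,(0,0,255))
cv2.imwrite("pics/g3.png",np.vstack([A,cv2.rotate(B,cv2.ROTATE_90_CLOCKWISE)]))
E
```

```text
time: 9.65
tool_pos: [0.4601, 0.2529, 0.104]
tool_rot: [-0.0, 0.744, 0.668, -0.002]
contact_force: [-0.9, -0.3, -2.7]
gripper_width: 0.716
grasp_force: 67.3
time: 9.85
tool_pos: [0.463, 0.2546, 0.1086]
tool_rot: [0.001, 0.744, 0.668, 0.002]
contact_force: [0.4, 0.2, -2.4]
gripper_width: 0.713
grasp_force: 67.3
d [ 0.0002 -0.0019  0.0782] r [ 0.0033 -0.0011 -0.0003] t 9.85
```

View pics/g3.png

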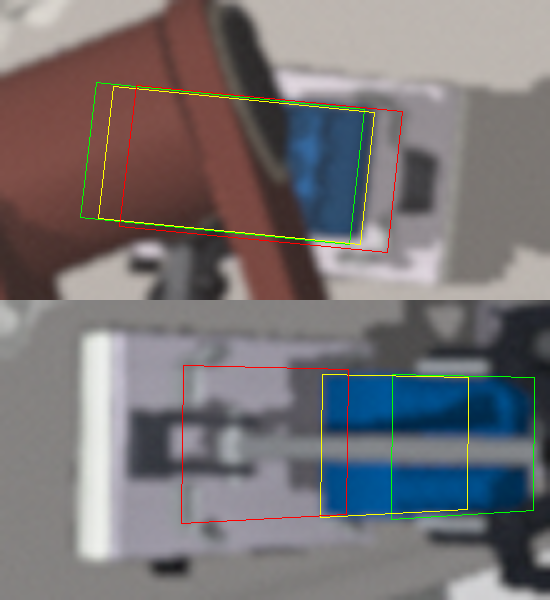

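The held rack matches its predicted outline in both views, and the pocket lines up below it. I'll lower it gently.

```bash
python3 -m inch '[{"dx":0,"dy":-0.001,"dz":0.025,"rx":0.001,"ry":0,"rz":0},{"dx":0,"dy":-0.001,"dz":0.045,"rx":0.001,"ry":0,"rz":0},{"dx":0,"dy":-0.001,"dz":0.058,"rx":0.001,"ry":0,"rz":0},{"dx":0,"dy":-0.001,"dz":0.064,"rx":0.001,"ry":0,"rz":0},{"dx":0,"dy":-0.001,"dz":0.066,"rx":0.001,"ry":0,"rz":0}]'; python3 -m inch '[{"dx":0,"dy":0,"dz":0.004,"rx":0,"ry":0,"rz":0},{"dx":0,"dy":0,"dz":0.008,"rx":0,"ry":0,"rz":0},{"dx":0,"dy":0,"dz":0.010,"rx":0,"ry":0,"rz":0}]';  python3 -m inch '[{"dx":0,"dy":0,"dz":0.003,"rx":0,"ry":0,"rz":0},{"dx":0,"dy":0,"dz":0.005,"rx":0,"ry":0,"rz":0}]'
```

```text
time: 10.45
tool_pos: [0.4608, 0.2544, 0.0535]
tool_rot: [0.0, 0.744, 0.668, -0.0]
contact_force: [0.4, -0.7, -1.2]
gripper_width: 0.713
grasp_force: 67.4
time: 10.75
tool_pos: [0.4625, 0.2558, 0.0479]
tool_rot: [0.0, 0.744, 0.668, 0.002]
contact_force: [-2.6, 3.5, 9.2]
gripper_width: 0.714
grasp_force: 68.7
time: 10.95
tool_pos: [0.4628, 0.2569, 0.0453]
tool_rot: [-0.001, 0.744, 0.668, 0.003]
contact_force: [-4.7, 7.9, 10.4]
gripper_width: 0.71
grasp_force: 69.4
```

The flare pushes the rack towards +y, so I'll shift that way and continue down.

```bash
python3 -m inch '[{"dx":0.004,"dy":-0.0015,"dz":0,"rx":0,"ry":0,"rz":0},{"dx":0.004,"dy":-0.0015,"dz":0,"rx":0,"ry":0,"rz":0},{"dx":0.004,"dy":-0.0015,"dz":0.004,"rx":0,"ry":0,"rz":0},{"dx":0.004,"dy":-0.0015,"dz":0.006,"rx":0,"ry":0,"rz":0}]';  python3 -m inch '[{"dx":0,"dy":0,"dz":0.002,"rx":0,"ry":0,"rz":0},{"dx":0,"dy":0,"dz":0.003,"rx":0,"ry":0,"rz":0}]'
```

```text
time: 11.35
tool_pos: [0.4608, 0.2572, 0.0387]
tool_rot: [0.001, 0.744, 0.668, -0.0]
contact_force: [-8.7, -9.1, 21.1]
gripper_width: 0.709
grasp_force: 70.8
time: 11.55
tool_pos: [0.4609, 0.2571, 0.0385]
tool_rot: [0.001, 0.744, 0.669, -0.001]
contact_force: [-14.9, -11.6, 31.5]
gripper_width: 0.714
grasp_force: 72.2
```

```bash
python3 -m inch '[{"dx":-0.002,"dy":-0.002,"dz":-0.002,"rx":0,"ry":0,"rz":0},{"dx":-0.002,"dy":-0.002,"dz":-0.002,"rx":0,"ry":0,"rz":0}]';  python3 -m inch '[{"dx":0,"dy":0,"dz":0,"rx":0,"ry":0,"rz":0},{"dx":0,"dy":0,"dz":0,"rx":0,"ry":0,"rz":0},{"dx":0,"dy":0,"dz":0,"rx":0,"ry":0,"rz":0}]' 1; python3 -m inch '[{"dx":0,"dy":0,"dz":-0.03,"rx":0,"ry":0,"rz":0},{"dx":0,"dy":0,"dz":-0.08,"rx":0,"ry":0,"rz":0},{"dx":0,"dy":0,"dz":-0.14,"rx":0,"ry":0,"rz":0},{"dx":0,"dy":0,"dz":-0.2,"rx":0,"ry":0,"rz":0},{"dx":0,"dy":0,"dz":-0.25,"rx":0,"ry":0,"rz":0}]'; python3 -m inch '[{"dx":-0.06,"dy":0,"dz":-0.03,"rx":0,"ry":0,"rz":0},{"dx":-0.12,"dy":0,"dz":-0.06,"rx":0,"ry":0,"rz":0},{"dx":-0.18,"dy":0,"dz":-0.06,"rx":0,"ry":0,"rz":0},{"dx":-0.24,"dy":0,"dz":-0.06,"rx":0,"ry":0,"rz":0},{"dx":-0.3,"dy":0,"dz":-0.06,"rx":0,"ry":0,"rz":0}]'
python3 - <<'E'
from go import *
from h import *
from plant import optics
import cv2
a=optics.grab_frame("top")[...,::-1].copy();b=optics.grab_frame("side")[...,::-1].copy()
cv2.imwrite("pics/top4.png",a);cv2.imwrite("pics/side4.png",b)
f=5
A=cv2.resize(a[245:305,120:275],None,fx=f,fy=f,interpolation=cv2.INTER_CUBIC)
B=cv2.resize(b[220:350,333:393],None,fx=f,fy=f,interpolation=cv2.INTER_CUBIC)
def dr(p,zz,col):
    for im,n,(u0,v0) in((A,"top",(120,245)),(B,"side",(333,220))):
        pts=[((proj(n,w('shaker',x,y,zz))-[u0,v0]+.5)*f).round().astype(int) for x,y in p]
        cv2.polylines(im,[np.array(pts)],True,col,1)
rect=lambda W,L:[(W/2,L/2),(W/2,-L/2),(-W/2,-L/2),(-W/2,L/2)]
dr(rect(.062,.124),.066,(0,255,0))
for ph in(1.7,1.8,1.88):
    y,zz=.085-.197*np.cos(ph),.075+.197*np.sin(ph); dr([(0,.085),(0,.085)],.075,(0,0,255)); dr([(-.007,y),(.007,y)],zz,(0,0,255))
B=cv2.rotate(B,cv2.ROTATE_90_CLOCKWISE); o=np.zeros((600,800,3),np.uint8);o[:300,:775]=A;o[300:600,:650]=B
cv2.imwrite("pics/g4.png",o)
E
```

```text
time: 11.75
tool_pos: [0.4603, 0.257, 0.0385]
tool_rot: [0.001, 0.744, 0.668, 0.003]
contact_force: [0.4, -2.0, 9.5]
gripper_width: 0.715
grasp_force: 69.3
time: 12.05
tool_pos: [0.4576, 0.256, 0.0352]
tool_rot: [-0.0, 0.744, 0.668, -0.0]
contact_force: [-0.0, -0.3, 0.7]
gripper_width: 0.999
grasp_force: 0.0
time: 12.55
tool_pos: [0.4581, 0.2563, 0.2383]
tool_rot: [0.0, 0.744, 0.669, 0.001]
contact_force: [1.4, -0.0, 0.1]
gripper_width: 0.995
grasp_force: 0.0
time: 13.05
tool_pos: [0.432, 0.0167, 0.2838]
tool_rot: [0.0, 0.743, 0.669, 0.0]
contact_force: [0.5, 0.8, -0.3]
gripper_width: 1.002
grasp_force: 0.0
```

View pics/g4.png

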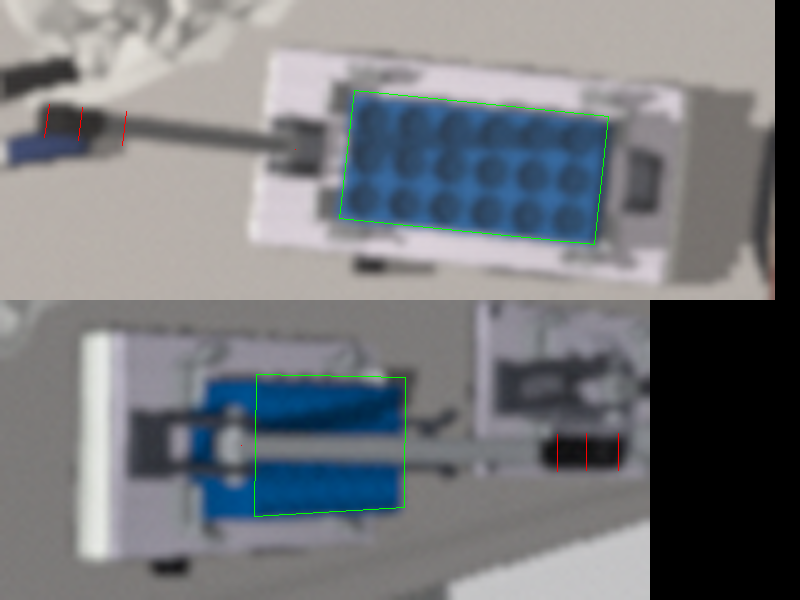

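The rack sits flat in the seat and matches its outline at seat height. The bar's grip is at top crop (72,122), which gives an angle of about 1.81.

```bash
python3 -c "
from go import *
P=w('shaker',0,.1317,.34);print(P);plan(P,-6.1)
t=SEAT['shaker'][2];R=rot(state())
print('arc from 1.81')
for f in np.arange(1.81,-.03,-.15).tolist()+[0]:
    y=-.197*(np.cos(f)-np.cos(1.81));z=.197*(np.sin(f)-np.sin(1.81)); print(round(f,2),'dx',round(y/.8,4),'dz',round(-z/.8,4))
"
```

```text
[np.float64(0.4757340718818972), np.float64(0.3859608019248131), 0.34]
d [ 0.4688  0.0007 -0.0715] r [-0.0001  0.0012 -0.0059] t 13.15
arc from 1.81
1.81 dx -0.0 dz -0.0
1.66 dx -0.0364 dz -0.006
1.51 dx -0.0733 dz -0.0066
1.36 dx -0.1099 dz -0.0016
1.21 dx -0.1453 dz 0.0088
1.06 dx -0.1787 dz 0.0244
0.91 dx -0.2095 dz 0.0448
0.76 dx -0.2368 dz 0.0696
0.61 dx -0.2602 dz 0.0982
0.46 dx -0.279 dz 0.1299
0.31 dx -0.2929 dz 0.1641
0.16 dx -0.3014 dz 0.2
0.01 dx -0.3046 dz 0.2368
0 dx -0.3046 dz 0.2392
```

```bash
python3 -m inch '[{"dx":0.03,"dy":0,"dz":-0.05,"rx":0,"ry":0,"rz":-0.006},{"dx":0.08,"dy":0,"dz":-0.075,"rx":0,"ry":0,"rz":-0.006},{"dx":0.14,"dy":0,"dz":-0.075,"rx":0,"ry":0,"rz":-0.006},{"dx":0.2,"dy":0,"dz":-0.075,"rx":0,"ry":0,"rz":-0.006},{"dx":0.26,"dy":0,"dz":-0.075,"rx":0,"ry":0,"rz":-0.006}]' -0.3;  python3 -m inch '[{"dx":0.06,"dy":0,"dz":0,"rx":0,"ry":0,"rz":0},{"dx":0.12,"dy":0,"dz":0,"rx":0,"ry":0,"rz":0},{"dx":0.17,"dy":0,"dz":0,"rx":0,"ry":0,"rz":0},{"dx":0.2,"dy":0,"dz":0,"rx":0,"ry":0,"rz":0},{"dx":0.208,"dy":0,"dz":0,"rx":0,"ry":0,"rz":0}]';  python3 -m inch '[{"dx":0,"dy":0,"dz":0,"rx":0,"ry":0,"rz":0},{"dx":0,"dy":0,"dz":0,"rx":0,"ry":0,"rz":0}]'; python3 -c "
from go import *
P=w('shaker',0,.1317,.247);plan(P,-6.1);plan(P,-6.1)"
```

```text
time: 13.65
tool_pos: [0.4544, 0.2276, 0.3437]
tool_rot: [-0.0, 0.74, 0.672, 0.0]
contact_force: [1.3, 0.1, 1.6]
gripper_width: 0.35
grasp_force: 0.0
time: 14.15
tool_pos: [0.47, 0.3935, 0.3422]
tool_rot: [-0.0, 0.739, 0.673, -0.001]
contact_force: [0.5, -0.4, -0.5]
gripper_width: 0.348
grasp_force: 0.0
time: 14.35
tool_pos: [0.4708, 0.39, 0.3436]
tool_rot: [0.0, 0.741, 0.672, -0.0]
contact_force: [-0.1, -1.0, 0.3]
gripper_width: 0.351
grasp_force: 0.0
d [-0.0044  0.0066  0.1208] r [-0.0002  0.0005  0.0058] t 14.35
d [-0.0044  0.0066  0.1208] r [-0.0002  0.0005  0.0058] t 14.35
```

```bash
python3 -m inch '[{"dx":-0.004,"dy":0.005,"dz":0,"rx":0,"ry":0,"rz":0.004},{"dx":-0.004,"dy":0.005,"dz":0.03,"rx":0,"ry":0,"rz":0.004},{"dx":-0.004,"dy":0.005,"dz":0.07,"rx":0,"ry":0,"rz":0.004},{"dx":-0.004,"dy":0.005,"dz":0.1,"rx":0,"ry":0,"rz":0.004},{"dx":-0.004,"dy":0.005,"dz":0.12,"rx":0,"ry":0,"rz":0.004}]';  python3 -m inch '[{"dx":0,"dy":0,"dz":0,"rx":0,"ry":0,"rz":0},{"dx":0,"dy":0,"dz":0,"rx":0,"ry":0,"rz":0},{"dx":0,"dy":0,"dz":0,"rx":0,"ry":0,"rz":0},{"dx":0,"dy":0,"dz":0,"rx":0,"ry":0,"rz":0}]' -1
```

```text
time: 14.85
tool_pos: [0.4744, 0.3854, 0.2458]
tool_rot: [-0.0, 0.743, 0.669, -0.001]
contact_force: [-0.7, 0.0, 0.7]
gripper_width: 0.348
grasp_force: 0.0
time: 15.25
tool_pos: [0.4762, 0.3847, 0.2454]
tool_rot: [0.002, 0.744, 0.669, -0.001]
contact_force: [8.5, -2.6, -14.3]
gripper_width: 0.153
grasp_force: 59.4
```

```bash
python3 -m inch '[{"dx":-0.018,"dy":0,"dz":-0.003,"rx":0,"ry":0,"rz":0},{"dx":-0.0364,"dy":0,"dz":-0.006,"rx":0,"ry":0,"rz":0},{"dx":-0.0733,"dy":0,"dz":-0.0066,"rx":0,"ry":0,"rz":0},{"dx":-0.1099,"dy":0,"dz":-0.0016,"rx":0,"ry":0,"rz":0},{"dx":-0.1453,"dy":0,"dz":0.0088,"rx":0,"ry":0,"rz":0}]'; python3 -m inch '[{"dx":0,"dy":0,"dz":0,"rx":0,"ry":0,"rz":0}]'
```

```text
time: 15.75
tool_pos: [0.464, 0.2718, 0.2398]
tool_rot: [-0.001, 0.743, 0.669, 0.003]
contact_force: [11.1, 9.1, -15.8]
gripper_width: 0.159
grasp_force: 58.7
time: 15.85
tool_pos: [0.4637, 0.2698, 0.2392]
tool_rot: [0.0, 0.744, 0.668, 0.002]
contact_force: [9.6, 4.0, -14.9]
gripper_width: 0.159
grasp_force: 59.3
```

```bash
python3 -m inch '[{"dx":-0.0334,"dy":0.002,"dz":0.0175,"rx":0,"ry":0,"rz":0},{"dx":-0.0642,"dy":0.002,"dz":0.038,"rx":0,"ry":0,"rz":0},{"dx":-0.0915,"dy":0.002,"dz":0.0625,"rx":0,"ry":0,"rz":0},{"dx":-0.1149,"dy":0.002,"dz":0.091,"rx":0,"ry":0,"rz":0},{"dx":-0.1337,"dy":0.002,"dz":0.1225,"rx":0,"ry":0,"rz":0}]'; python3 -m inch '[{"dx":0,"dy":0,"dz":0,"rx":0,"ry":0,"rz":0}]'
```

```text
time: 16.35
tool_pos: [0.4526, 0.1653, 0.1446]
tool_rot: [-0.002, 0.743, 0.669, 0.001]
contact_force: [-5.6, 5.7, 1.5]
gripper_width: 0.151
grasp_force: 63.9
time: 16.45
tool_pos: [0.4523, 0.1638, 0.1417]
tool_rot: [-0.001, 0.744, 0.669, -0.0]
contact_force: [-3.0, 2.6, -1.6]
gripper_width: 0.153
grasp_force: 63.7
```

```bash
python3 -m inch '[{"dx":-0.008,"dy":0,"dz":0.017,"rx":0,"ry":0,"rz":0},{"dx":-0.0139,"dy":0,"dz":0.0342,"rx":0,"ry":0,"rz":0},{"dx":-0.0188,"dy":0,"dz":0.052,"rx":0,"ry":0,"rz":0},{"dx":-0.0224,"dy":0,"dz":0.070,"rx":0,"ry":0,"rz":0},{"dx":-0.0248,"dy":0,"dz":0.0897,"rx":0,"ry":0,"rz":0}]'; python3 -m inch '[{"dx":0,"dy":0,"dz":0.008,"rx":0,"ry":0,"rz":0},{"dx":-0.001,"dy":0,"dz":0.016,"rx":0,"ry":0,"rz":0},{"dx":-0.001,"dy":0,"dz":0.02,"rx":0,"ry":0,"rz":0},{"dx":-0.001,"dy":0,"dz":0.022,"rx":0,"ry":0,"rz":0}]'
```

```text
time: 16.95
tool_pos: [0.4505, 0.1455, 0.0727]
tool_rot: [-0.001, 0.743, 0.669, -0.001]
contact_force: [-9.1, -0.3, 3.6]
gripper_width: 0.152
grasp_force: 69.7
time: 17.35
tool_pos: [0.4504, 0.1449, 0.055]
tool_rot: [-0.001, 0.743, 0.669, -0.001]
contact_force: [-8.7, -2.4, 3.5]
gripper_width: 0.159
grasp_force: 70.3
```

```bash
python3 -m inch '[{"dx":0,"dy":-0.001,"dz":0.002,"rx":0,"ry":0,"rz":0},{"dx":0,"dy":-0.001,"dz":0.004,"rx":0,"ry":0,"rz":0},{"dx":0,"dy":-0.001,"dz":0.004,"rx":0,"ry":0,"rz":0}]'; python3 -m inch '[{"dx":0,"dy":0,"dz":0.002,"rx":0,"ry":0,"rz":0},{"dx":0,"dy":0,"dz":0.004,"rx":0,"ry":0,"rz":0},{"dx":0,"dy":0,"dz":0.004,"rx":0,"ry":0,"rz":0}]'
```

```text
time: 17.65
tool_pos: [0.4504, 0.145, 0.0522]
tool_rot: [-0.001, 0.743, 0.669, -0.0]
contact_force: [-6.0, -2.0, 2.1]
gripper_width: 0.153
grasp_force: 70.2
time: 17.95
tool_pos: [0.4504, 0.1451, 0.049]
tool_rot: [-0.001, 0.743, 0.669, -0.0]
contact_force: [-6.4, -0.4, 2.3]
gripper_width: 0.153
grasp_force: 70.1
```

```bash
python3 -m inch '[{"dx":0,"dy":-0.001,"dz":0.002,"rx":0,"ry":0,"rz":0},{"dx":0,"dy":-0.001,"dz":0.004,"rx":0,"ry":0,"rz":0},{"dx":0,"dy":-0.001,"dz":0.004,"rx":0,"ry":0,"rz":0}]'; python3 -m inch '[{"dx":0,"dy":0,"dz":0.002,"rx":0,"ry":0,"rz":0},{"dx":0,"dy":0,"dz":0.004,"rx":0,"ry":0,"rz":0},{"dx":0,"dy":0,"dz":0.004,"rx":0,"ry":0,"rz":0}]';  python3 - <<'E'
from go import *
from h import *
from plant import optics
import cv2
b=optics.grab_frame("side")[...,::-1].copy()
f=6
B=cv2.resize(b[210:340,325:397],None,fx=f,fy=f,interpolation=cv2.INTER_CUBIC)
for ph in (0,.05,.1):
    pts=[((proj("side",w('shaker',x,.085-.197*np.cos(ph),.075+.197*np.sin(ph)))-[325,210]+.5)*f).astype(int) for x in(-.02,.02)]
    cv2.polylines(B,[np.array(pts)],True,(0,0,255),1)
cv2.imwrite("pics/g5.png",cv2.rotate(B,cv2.ROTATE_90_CLOCKWISE))
E
```

```text
time: 18.25
tool_pos: [0.4504, 0.1453, 0.0462]
tool_rot: [-0.0, 0.743, 0.669, 0.001]
contact_force: [-5.5, -0.8, 3.9]
gripper_width: 0.155
grasp_force: 70.3
time: 18.55
tool_pos: [0.4506, 0.1453, 0.0452]
tool_rot: [-0.0, 0.743, 0.67, -0.0]
contact_force: [-14.4, -2.6, 19.9]
gripper_width: 0.152
grasp_force: 72.5
```

View pics/g5.png

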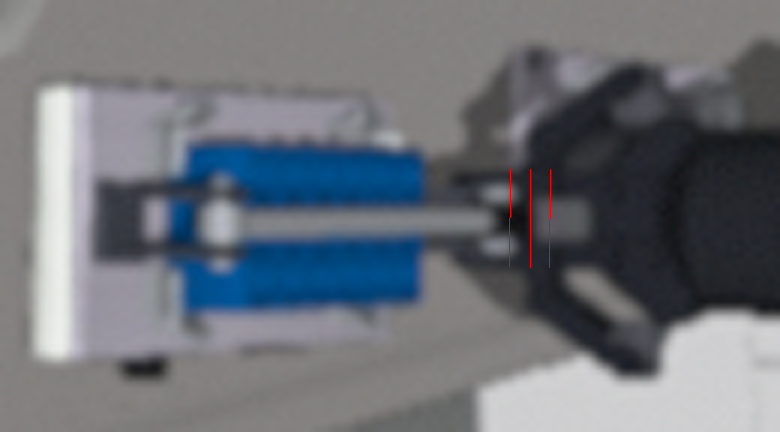

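The downward force rose sharply and the grip at crop (508,220) matches the closed line, so the bar is home. I'll release and back away.

```bash
python3 -m inch '[{"dx":0,"dy":0,"dz":0,"rx":0,"ry":0,"rz":0},{"dx":0,"dy":0,"dz":0,"rx":0,"ry":0,"rz":0},{"dx":0,"dy":0,"dz":0,"rx":0,"ry":0,"rz":0}]' -0.2; python3 -m inch '[{"dx":0,"dy":0,"dz":-0.02,"rx":0,"ry":0,"rz":0},{"dx":0,"dy":0,"dz":-0.06,"rx":0,"ry":0,"rz":0},{"dx":0,"dy":0,"dz":-0.12,"rx":0,"ry":0,"rz":0},{"dx":0,"dy":0,"dz":-0.18,"rx":0,"ry":0,"rz":0},{"dx":0,"dy":0,"dz":-0.24,"rx":0,"ry":0,"rz":0}]'; python3 -m inch '[{"dx":-0.06,"dy":0,"dz":-0.06,"rx":0,"ry":0,"rz":0},{"dx":-0.12,"dy":0,"dz":-0.06,"rx":0,"ry":0,"rz":0},{"dx":-0.18,"dy":0,"dz":-0.06,"rx":0,"ry":0,"rz":0},{"dx":-0.24,"dy":0,"dz":-0.06,"rx":0,"ry":0,"rz":0},{"dx":-0.3,"dy":0,"dz":-0.06,"rx":0,"ry":0,"rz":0}]'
python3 - <<'E'
from go import *
from h import *
from plant import optics
import cv2
a=optics.grab_frame("top")[...,::-1].copy();b=optics.grab_frame("side")[...,::-1].copy()
f=6
B=cv2.resize(b[185:320,315:397],None,fx=f,fy=f,interpolation=cv2.INTER_CUBIC)
for ph in (0,.05,.1):
    pts=[((proj("side",w('shaker',x,.085-.197*np.cos(ph),.075+.197*np.sin(ph)))-[315,185]+.5)*f).astype(int) for x in(.012,.03)]
    cv2.polylines(B,[np.array(pts)],True,(0,0,255),1)
B=cv2.resize(B,None,fx=.6,fy=.6)
B=cv2.rotate(B,cv2.ROTATE_90_CLOCKWISE)
A=cv2.resize(a[240:310,160:360],None,fx=4,fy=4,interpolation=cv2.INTER_CUBIC)
o=np.zeros((600,800,3),np.uint8);o[:280]=A;o[285:285+B.shape[0],:B.shape[1]]=B
cv2.imwrite("pics/g6.png",o)
E
```

```text
time: 18.9
tool_pos: [0.4506, 0.1447, 0.0417]
tool_rot: [0.001, 0.743, 0.67, 0.001]
contact_force: [-0.1, 0.6, 0.2]
gripper_width: 0.399
grasp_force: 0.0
time: 19.4
tool_pos: [0.4493, 0.1445, 0.2346]
tool_rot: [0.0, 0.743, 0.67, 0.0]
contact_force: [1.7, 0.5, 0.0]
gripper_width: 0.401
grasp_force: 0.0
time: 19.9
tool_pos: [0.425, -0.0903, 0.2815]
tool_rot: [0.001, 0.743, 0.67, 0.0]
contact_force: [0.8, 0.5, -1.1]
gripper_width: 0.402
grasp_force: 0.0
```

View pics/g6.png

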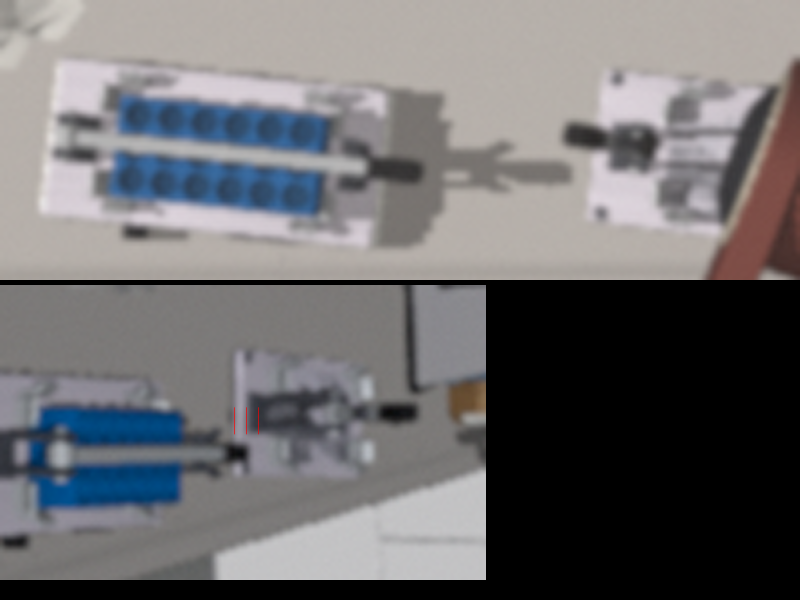

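The bar lies in the fork and the clamp is open. I'll make one light press from above to confirm it is fully home.

```bash
python3 -m inch '[{"dx":0.06,"dy":0,"dz":0,"rx":0,"ry":0,"rz":0},{"dx":0.12,"dy":0,"dz":0,"rx":0,"ry":0,"rz":0},{"dx":0.18,"dy":0,"dz":0,"rx":0,"ry":0,"rz":0},{"dx":0.24,"dy":0,"dz":0,"rx":0,"ry":0,"rz":0},{"dx":0.298,"dy":0,"dz":0.05,"rx":0,"ry":0,"rz":0}]' -1; python3 -m inch '[{"dx":0,"dy":0,"dz":0.05,"rx":0,"ry":0,"rz":0},{"dx":0,"dy":0,"dz":0.1,"rx":0,"ry":0,"rz":0},{"dx":0,"dy":0,"dz":0.13,"rx":0,"ry":0,"rz":0},{"dx":0,"dy":0,"dz":0.13,"rx":0,"ry":0,"rz":0}]'; python3 -c "
from go import *
plan(w('shaker',0,-.112,.083),-6.1)"
```

```text
time: 20.5
tool_pos: [0.4515, 0.1438, 0.2532]
tool_rot: [0.003, 0.742, 0.67, 0.005]
contact_force: [1.1, -0.1, 0.3]
gripper_width: -0.003
grasp_force: 0.0
time: 20.9
tool_pos: [0.4457, 0.1407, 0.1394]
tool_rot: [-0.003, 0.742, 0.67, -0.004]
contact_force: [-0.6, -0.1, -0.3]
gripper_width: -0.004
grasp_force: 0.0
d [0.0044 0.0056 0.0705] r [-0.0058  0.0014  0.0028] t 20.9
```

```bash
python3 -m inch '[{"dx":0.003,"dy":0.003,"dz":0.03,"rx":0,"ry":0,"rz":0},{"dx":0.003,"dy":0.003,"dz":0.055,"rx":0,"ry":0,"rz":0},{"dx":0.003,"dy":0.003,"dz":0.062,"rx":0,"ry":0,"rz":0},{"dx":0.003,"dy":0.003,"dz":0.066,"rx":0,"ry":0,"rz":0},{"dx":0.003,"dy":0.003,"dz":0.068,"rx":0,"ry":0,"rz":0}]'; python3 -m inch '[{"dx":0,"dy":0,"dz":0.002,"rx":0,"ry":0,"rz":0},{"dx":0,"dy":0,"dz":0.003,"rx":0,"ry":0,"rz":0}]'
```

```text
time: 21.4
tool_pos: [0.4527, 0.1426, 0.0911]
tool_rot: [0.001, 0.743, 0.67, 0.001]
contact_force: [-0.1, -0.7, -1.4]
gripper_width: -0.001
grasp_force: 0.0
time: 21.6
tool_pos: [0.4523, 0.1424, 0.0882]
tool_rot: [0.0, 0.743, 0.67, 0.001]
contact_force: [-0.9, -1.5, -0.7]
gripper_width: 0.002
grasp_force: 0.0
```

```bash
python3 -m inch '[{"dx":0,"dy":0,"dz":0.003,"rx":0,"ry":0,"rz":0},{"dx":0,"dy":0,"dz":0.006,"rx":0,"ry":0,"rz":0},{"dx":0,"dy":0,"dz":0.006,"rx":0,"ry":0,"rz":0}]'; python3 -m inch '[{"dx":0,"dy":0,"dz":0.002,"rx":0,"ry":0,"rz":0},{"dx":0,"dy":0,"dz":0.003,"rx":0,"ry":0,"rz":0},{"dx":0,"dy":0,"dz":0.003,"rx":0,"ry":0,"rz":0}]'
```

```text
time: 21.9
tool_pos: [0.452, 0.1424, 0.083]
tool_rot: [0.0, 0.743, 0.67, 0.0]
contact_force: [-0.5, -0.1, 3.2]
gripper_width: 0.007
grasp_force: 1.6
time: 22.2
tool_pos: [0.4522, 0.1423, 0.0826]
tool_rot: [0.0, 0.743, 0.67, -0.0]
contact_force: [-6.8, -2.1, 15.1]
gripper_width: 0.002
grasp_force: 7.8
```

Contact came at z = 0.083, exactly the closed height, and it is firm, so the bar is fully home. I'll back off, let things settle and hand in.

```bash
python3 -m inch '[{"dx":0,"dy":0,"dz":-0.03,"rx":0,"ry":0,"rz":0},{"dx":0,"dy":0,"dz":-0.08,"rx":0,"ry":0,"rz":0},{"dx":0,"dy":0,"dz":-0.14,"rx":0,"ry":0,"rz":0},{"dx":0,"dy":0,"dz":-0.18,"rx":0,"ry":0,"rz":0},{"dx":0,"dy":0,"dz":-0.18,"rx":0,"ry":0,"rz":0}]'; python3 -m inch '[{"dx":0,"dy":0,"dz":0,"rx":0,"ry":0,"rz":0},{"dx":0,"dy":0,"dz":0,"rx":0,"ry":0,"rz":0}]'; python3 -c "
from plant import ticket
print(ticket.job_done())"
```

```text
time: 22.7
tool_pos: [0.4547, 0.1428, 0.2304]
tool_rot: [0.003, 0.743, 0.67, 0.005]
contact_force: [0.0, 0.2, 0.8]
gripper_width: 0.001
grasp_force: 0.0
time: 22.9
tool_pos: [0.4507, 0.1422, 0.2222]
tool_rot: [-0.001, 0.743, 0.67, -0.001]
contact_force: [0.3, 0.4, -0.1]
gripper_width: 0.001
grasp_force: 0.0
the job is handed in; nothing more can be done
None
```

Handed in at about 23 s: clamp left open (one extra row had pulled the fingers off its grip at the end of the flip), rack flat in the shaker seat, bar pressed fully into the fork; I kept clear of the bottle, beaker and tape but made no final check of them, and no verdict came back.

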